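Set the lock ring on a monitor-arm post

TASK

Take the knurled lock ring from the wooden coaster, set it over the threaded stud of the spare monitor-arm post and screw it down (clockwise) until it turns stiff against the orange swivel sleeve, without pushing the sleeve down or forcing the thread. Then back the ring off a quarter turn so that the sleeve has its running clearance, and let go, leaving the other things on the desk where they are.

Things in the scene. Friction and masses are not known exactly. Their poses are not given: they have to be found in the camera images.
- ring_mid (a point): centre (half-way up, on the axis) of the loose knurled aluminium lock ring, about 90 g, lying flat and right way up on the coaster: a tube 44 mm outside diameter, 28 mm bore, 30 mm high, round, so it can be gripped at any yaw. 8 mm above its underside three steel pins 2.5 mm thick, 120 degrees apart, reach inward to 8 mm from the axis and run in the stud's threads
- ring: the same loose lock ring; origin at the centre of its underside, 15 mm below ring_mid. The threads start bluntly, as steel ones do: a pin can catch on the start of a thread when turned clockwise; turned back (anticlockwise) the ring drops past it onto the next thread by up to 7 mm
- coaster: fixed round wooden coaster 96 mm in diameter, 9 mm thick, under the ring; origin at the centre of its underside on the desk
- post: fixed steel monitor-arm post: round base 100 mm in diameter, 12 mm high; column 21 mm thick to 56 mm; then the stud to 104 mm above the desk: core 13 mm thick, tip coned to 6 mm, three right-hand threads (outer diameter 24 mm, ridges 2.6 mm thick) beginning 90 mm above the desk, not marked around the stud. Origin at the centre of the base's underside, z upright
- stud_tip (a point): centre of the stud's top, on its axis, 104 mm above the desk. Thread: a full clockwise turn seen from above lowers the ring 21 mm, with 1.7 mm axial play. Set over the stud, the ring comes to rest on the threads with its underside 78 to 86 mm above the desk; from there it is roughly a third of a turn to one turn to the sleeve. The ring stays where it is when let go
- sleeve: orange plastic swivel sleeve around the post below the threads, 37 mm outside diameter, 22 mm high; it only slides along the post, held by friction: it stays put up to about 30 N of downward push. Its height differs from start to start. Origin at the centre of its underside
- sleeve_top (a point): centre of the sleeve's top face, on the stud's axis, 65 to 71 mm above the desk; z upright. The ring's underside comes to bear on this face
- controller_mid (a point): centre of the purple plastic game controller, 150 mm wide, bystander
- mug: stainless steel mug 80 mm in diameter, 95 mm high, bystander; origin at the centre of its underside
- bowl: white ceramic bowl 110 mm in diameter, 45 mm high, bystander; origin at the centre of its underside
- stand: clear acrylic stand with a black phone, about 90 x 100 x 150 mm, bystander; origin under its middle
- hexkey: dark steel hex key 90 mm long, 6 mm thick, lying between coaster and post, bystander; origin at the middle of its long leg
- mouse: black computer mouse 115 x 62 x 34 mm, bystander; origin under its middle
Mind the look-alikes: they are no part of the job. Leave any blue or green look-alike of the ring alone.

How it is judged:
On the way, in this order (a step that is already met when the one before it is completed fails the run):
1. the ring sits upright over the stud, down on the threads (horizontal distance between ring_mid and stud_tip below 0.004 m and angle between ring_mid's own z axis and vertical below 0.18 rad and z of ring_mid in the frame of post below 0.104 m), for 0.1 s.
2. the ring is screwed down until it bears on the sleeve with at least 3 N (contact force between ring and sleeve above 3 N and horizontal distance between ring_mid and stud_tip below 0.004 m), for 0.05 s.
At the end, for the whole second after the job is handed in: the ring is on the stud, released and at rest, upright within 0.18 rad and within 4 mm of the stud's axis, with a clearance of 2.5 to 7.3 mm between its underside and the sleeve's top (a quarter turn is 5.2 mm), after having borne on the sleeve with at least 3 N (z of ring_mid in the frame of sleeve_top between 0.0175 and 0.0223 m and horizontal distance between ring_mid and stud_tip below 0.004 m and angle between ring_mid's own z axis and vertical below 0.18 rad and linear speed of ring below 0.01 m/s); the robot touches nothing.
It fails at once if the sleeve is pushed more than 2 mm from where it was set (distance of sleeve_top from where it was at the start of the episode above 0.002 m).
It fails at once if the thread is forced: the ring presses on the post or the sleeve with more than 25 N (contact force between ring and post above 25 N).
It fails at once if a bystander is moved more than 30 mm (distance of any of controller_mid, mug, bowl, stand, hexkey, mouse from where it was at the start of the episode above 0.03 m).
It also fails if it takes over 72 s, if anything falls off the work surface, if the arm or the gripper's body presses on something with over 40 N, if the wrist force passes 120 N, or if a joint passes its speed limit or range.

ROBOT

A 6-joint arm with a two-finger parallel gripper is mounted at the origin on the work surface. World frame = base frame: x ahead of the robot, y to its left, z up, the work surface at z = 0. Lengths are in m, angles in rad, forces in N, time in s.
With the tool pointing down it reaches from about 0.35 to 0.8 m from the base axis. Payload 7.3 kg.
Tool frame: the origin (TCP) lies between the finger pads; the fingertips stand 25 mm ahead of it and the grasp point (between the pads) lies 6 mm ahead of it (r.tip_extent is the distance from the TCP to the fingertips, in m); z points along the fingers, y is the direction in which the jaws open and shut (so a half turn about z gives the same grasp; the last joint's range is limited). The gripper opens to 85 mm and grips with 20 to 120 N. Pads are 22 mm wide; open, the fingers measure 114 mm over their backs; the gripper's body (76 mm by 85 mm) begins 54 mm behind the grasp point. The pads swing forward as they close: fully open they stand 13 mm farther back than shut.
Start: joints at [-1.387, 0.342, 1.524, -0, 1.275, -0.146], TCP at [0.17, -0.497, 0.236] pointing down, gripper open.
Joint ranges: [-2.53, 2.53], [-0.77, 2.02], [0.04, 2.7], [-1, 4.14], [0.28, 2.66], [-3.11, 3.11]. Speed limits (rad/s): [2.57, 2.57, 3.14, 3.14, 3.14, 3.14].

INTERFACE

Orientations are given as a unit quaternion [x, y, z, w].
In Python, from workcell import r, command_gripper, optics gives the robot as it stands. The module is installed in compiled form; this text tells all that it offers. Calls block until the motion is done:
- r.reach(position, orientation): joint-space move of the TCP to a pose.
- r.move_straight(position, orientation=None, speed=0.15, max_force=None): straight line of the TCP; orientation=None keeps the orientation; speed is the mean speed in m/s. With max_force (N) it stops when the force on the tool has changed by that much, and returns True; else False.
- r.movej(angles): joint-space move.
- command_gripper(opening, force=None): finger opening in m; force is the grip in N (None keeps the last); returns when the fingers have stopped.
- r.hold(seconds).
- r.solve_ik(position, orientation): joint angles nearest the present ones, or None.
- r.read_state(): the state.
- optics.get_image(name): name is "scene" or "side" or "wrist"; returns (picture, depth): 384x512x3 uint8, red, green, blue; 384x512 float32, m along the optical axis (not along the pixel's ray), 0 where there is no reading.
- optics.camera_model(name): a dict with "K" (3x3 intrinsics, pixels), "R" (3x3) and "t" (3): a world point X has camera coordinates R X + t; the wrist camera has in their place "tool_from_camera" (4x4, takes a point from camera to tool coordinates, whose origin is the TCP and whose axes are the flange's). Camera axes: x right, y down, z forward; pixel columns grow to the right and rows downward; lengths in m; the calibration is good to about 2 mm. A picture is of the moment at which its call begins: read the wrist's pose just before it. camera_model takes no time and is no camera call.
A pose or a line that the arm cannot do raises r.PlanningError and nothing moves.
- r.finish_job(): hands the job in, once; it reports no verdict.
The state is a dict: "time_s": time; "joint_positions": joint angles; "dq": joint speeds; "tau": joint torques, N m; "eef_pos": TCP position; "eef_rot": TCP orientation; "contact_force": force on the tool from outside, world axes, zero at the start; "torque": the same for the moment, N m; "grip_width": finger opening in m.
Only numpy, scipy, OpenCV 4.12 (cv2) and the standard library are available. Lean on these libraries where they do the work, as an engineer would, in place of code of your own. Each camera call takes 0.05 s, during which the arm holds its last target. There are 200 camera calls.

## Working session

There is one attempt and no reset: what is moved stays moved. The work goes in short steps, each a Python script; the robot and the scene stay as the last script left them, time stands still between calls to the robot, and variables do not carry over. Pictures are saved under pics/ and viewed, about 8 in all and at most 12, crops included, and the job is handed in when it is done.

```bash
mkdir -p pics; ls; python3 - <<'E'
from workcell import r, command_gripper, optics
import cv2, numpy as np
a,da=optics.get_image("scene"); b,db=optics.get_image("side")
np.savez("first.npz",a=a,da=da,b=b,db=db)
im=np.hstack([a,b])[:,:,::-1]
cv2.imwrite("pics/scene.png",a[:,:,::-1]); cv2.imwrite("pics/side.png",b[:,:,::-1])
for n in("scene","side","wrist"): print(n,optics.camera_model(n))
print(r.read_state())
E
```

```text
pics
scene {'K': array([[474.86985323,   0.        , 257.55960785],
       [  0.        , 474.86985323, 199.0505919 ],
       [  0.        ,   0.        ,   1.        ]]), 'R': array([[-0.6180881 ,  0.78610047, -0.00362652],
       [ 0.61534582,  0.4809475 , -0.62453104],
       [-0.48919998, -0.38824677, -0.78099157]]), 't': array([ 0.37953215, -0.30310563,  1.58183009])}
side {'K': array([[413.07731664,   0.        , 249.22714087],
       [  0.        , 413.07731664, 188.52493214],
       [  0.        ,   0.        ,   1.        ]]), 'R': array([[ 0.94254704, -0.33403026, -0.00537315],
       [-0.1944439 , -0.53544981, -0.82187899],
       [ 0.2716554 ,  0.77570438, -0.56963677]]), 't': array([-0.54327253,  0.18216571,  1.00872035])}
wrist {'K': array([[284.36200001,   0.        , 252.65852949],
       [  0.        , 284.36200001, 188.90171977],
       [  0.        ,   0.        ,   1.        ]]), 'tool_from_camera': array([[-1.81708233e-04, -9.59256556e-01, -2.82536417e-01,
         7.19765402e-02],
       [ 9.99999792e-01,  6.26667467e-07, -6.45259583e-04,
         5.04513018e-04
[... 154 characters left out ...]
  1.00000000e+00]])}
{'time_s': 0.1, 'joint_positions': array([-1.38700812e+00,  3.42675356e-01,  1.52488893e+00,  3.89335113e-05,
        1.27536838e+00, -1.45988634e-01]), 'dq': array([ 0.00015469, -0.00134992, -0.00332458,  0.00032327, -0.00015012,
       -0.0001411 ]), 'tau': array([ 1.54517416e-03, -4.34447050e+01, -2.46490824e+01, -1.94916206e-04,
        4.76835557e-03, -1.25418080e-05]), 'eef_pos': array([ 0.16998957, -0.49637511,  0.23539522]), 'eef_rot': array([ 9.86437387e-01,  1.64136626e-01,  5.95403365e-06, -6.70239959e-04]), 'contact_force': array([ 0.2833835 , -0.49007101, -0.28628529]), 'torque': array([0.00618263, 0.01712501, 0.06072762]), 'grip_width': 0.08553165142738596}
```

View pics/scene.png

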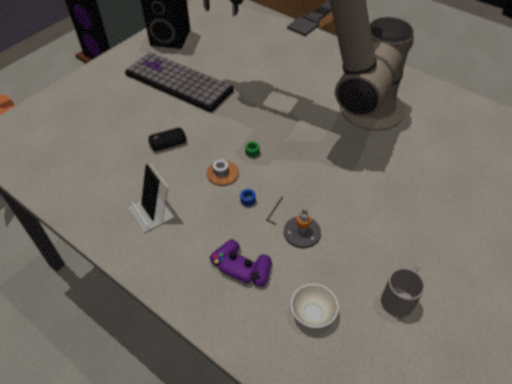

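View pics/side.png

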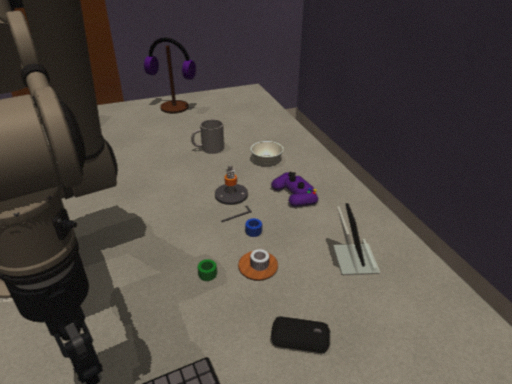

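Scene: silver ring at (220,167) on the coaster at (223,173), and post base at (303,232) with its tip at about (304,211). Side: ring at (260,258), tip at about (230,169). The blue and green rings are decoys. Next I get rough positions from rays.

```bash
cat > h.py <<'E'
from workcell import r, command_gripper, optics
import cv2, numpy as np
from scipy.spatial.transform import Rotation as Ro
def cam(name, st=None):
    m=optics.camera_model(name)
    if name!="wrist": return m["K"],m["R"],m["t"]
    T=np.eye(4);T[:3,:3]=Ro.from_quat(st["eef_rot"]).as_matrix();T[:3,3]=st["eef_pos"]
    W=np.linalg.inv(T@m["tool_from_camera"]); return m["K"],W[:3,:3],W[:3,3]
def ray(c,u,v):
    K,R,t=c; d=R.T@np.linalg.solve(K,[u,v,1.]); return -R.T@t,d/np.linalg.norm(d)
def plane(c,u,v,z):
    o,d=ray(c,u,v); return o+d*(z-o[2])/d[2]
def proj(c,X):
    K,R,t=c; p=K@(R@np.asarray(X)+t); return p[:2]/p[2]
def cross(r1,r2):
    A=[];b=[]
    for o,d in(r1,r2):
        P=np.eye(3)-np.outer(d,d);A.append(P);b.append(P@o)
    return np.linalg.lstsq(np.vstack(A),np.hstack(b),rcond=None)[0]
def down(yaw):  # tool z down; tool x at angle yaw in world xy
    x=np.array([np.cos(yaw),np.sin(yaw),0]);z=np.array([0,0,-1.]);y=np.cross(z,x)
    return Ro.from_matrix(np.c_[x,y,z]).as_quat()
E
python3 - <<'E'
from h import *
s=cam("scene");d=cam("side")
print("ring",plane(s,220,163,.039),plane(d,260,255,.039),cross(ray(s,220,164),ray(d,260,256)))
print("tip",plane(s,304,210,.104),plane(d,230,168,.104),cross(ray(s,304,211),ray(d,230,169)))
print("coaster",plane(s,223,173,.009),plane(d,258.5,265,.009));print("base",plane(s,302.5,231,.012),plane(d,232,192,.012))
for n,p in(("blue",plane(s,248,197,.02)),("green",plane(s,252,149,.02)),("hex",plane(s,277,208,0)),("ctrl",plane(s,241,263,.02)),("mug",plane(s,403,295,.05)),("stand",plane(s,152,212,0)),("bowl",plane(s,314,303,.04))):print(n,p)
print(Ro.from_quat(r.read_state()["eef_rot"]).as_matrix().round(2))
E
```

```text
ring [ 0.52513679 -0.2080982   0.039     ] [ 0.53099161 -0.20461501  0.039     ] [ 0.5290233  -0.20634337  0.03850919]
tip [0.56006671 0.10554254 0.104     ] [0.55081831 0.08894933 0.104     ] [0.55460035 0.10271876 0.09181929]
coaster [ 0.52997976 -0.19484991  0.009     ] [ 0.52688809 -0.20613856  0.009     ]
base [0.55820079 0.10755274 0.012     ] [0.5574401 0.1000228 0.012    ]
blue [ 0.56196724 -0.07466348  0.02      ]
green [ 0.40927236 -0.18231067  0.02      ]
hex [0.53056563 0.00316213 0.        ]
ctrl [0.73786148 0.04475305 0.02      ]
mug [0.58634682 0.40632139 0.05      ]
stand [ 0.75473746 -0.26092096  0.        ]
bowl [0.7253239  0.25358942 0.04      ]
[[ 0.95  0.32 -0.  ]
 [ 0.32 -0.95  0.  ]
 [ 0.   -0.   -1.  ]]
```

```bash
python3 - <<'E'
from h import *
def look(xy,z,n):
    ang=np.arctan2(xy[1],xy[0])
    r.reach([*xy,z],down(ang)); r.hold(.3)
    st=r.read_state(); im,de=optics.get_image("wrist")
    np.savez(n+".npz",im=im,de=de,pos=st["eef_pos"],rot=st["eef_rot"])
    print(n,st["time_s"],st["joint_positions"].round(3),st["eef_pos"].round(4)); return im
a=look((.529,-.206),.19,"w_ring")
b=look((.556,.103),.24,"w_post")
print(r.tip_extent)
cv2.imwrite("pics/wrist1.png",cv2.resize(np.vstack([a,b])[:,:,::-1],(400,600),interpolation=cv2.INTER_AREA) if 0 else np.hstack([a[:,56:456],b[:,56:456]])[:,:,::-1])
E
```

```text
w_ring 2.1 [-0.507  0.458  1.475 -0.     1.209  1.436] [ 0.5288 -0.2065  0.1901]
w_post 3.65 [ 0.046  0.414  1.403 -0.     1.325  1.435] [0.5561 0.1021 0.2398]
0.025
```

View pics/wrist1.png

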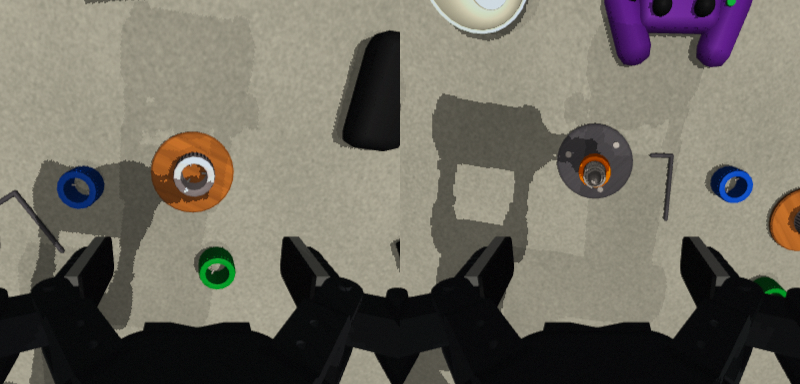

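Left crop: silver ring at (193,175) on the orange coaster. Right crop: stud tip at about (593,178), orange sleeve around it, base centred at (595,160). Refining with depth and contours.

```bash
cat >> h.py <<'E'
def cloud(c,de):
    K,R,t=c; v,u=np.mgrid[:de.shape[0],:de.shape[1]]
    P=np.stack([(u-K[0,2])/K[0,0]*de,(v-K[1,2])/K[1,1]*de,de],-1)
    return (P-t)@R
def circ(P):
    h=cv2.convexHull(P[:,:2].astype(np.float32)*1000); (x,y),rr=cv2.minEnclosingCircle(h); return round(x,1),round(y,1),round(rr,1)
E
python3 - <<'E'
from h import *
for n,xy in(("w_ring",(.529,-.206)),("w_post",(.556,.103))):
    f=np.load(n+".npz"); st=dict(eef_pos=f["pos"],eef_rot=f["rot"]); c=cam("wrist",st)
    W=cloud(c,f["de"]); near=(np.hypot(W[...,0]-xy[0],W[...,1]-xy[1])<.06)&(f["de"]>0)
    for z0,z1 in ((.004,.014),(.034,.044),(.06,.075),(.075,.095),(.095,.11)):
        m=near&(W[...,2]>z0)&(W[...,2]<z1)
        if m.sum()>5: P=W[m]; print(n,z0,m.sum(),P.mean(0).round(4),circ(P),np.percentile(P[:,2],[5,50,95]).round(4))
    hsv=cv2.cvtColor(f["im"],cv2.COLOR_RGB2HSV)
    if n=="w_ring":
        m=near&(hsv[...,1]<60)&(hsv[...,2]>110)&(W[...,2]>.015)
        v,u=np.nonzero(m); print("bright", m.sum(),W[m].mean(0))
    else:
        big=cv2.resize(f["im"][140:215,205:295],None,fx=6,fy=6,interpolation=cv2.INTER_CUBIC)
        cv2.imwrite("pics/postcrop.png",big[:,:,::-1])
    # hex/blue bounds
E
```

```text
w_ring 0.004 4125 [ 0.5307 -0.2007  0.0086] (527.7, -200.2, 48.0) [0.0072 0.0086 0.0099]
w_ring 0.034 825 [ 0.5313 -0.2044  0.0383] (530.5, -204.0, 22.4) [0.0359 0.0385 0.0397]
bright 772 [ 0.53197681 -0.20561908  0.05401175]
w_post 0.004 3554 [0.5611 0.1055 0.0114] (556.0, 104.9, 50.0) [0.0094 0.0116 0.013 ]
w_post 0.06 361 [0.5626 0.1058 0.0658] (556.3, 104.7, 18.4) [0.0624 0.0657 0.0696]
w_post 0.075 290 [0.5587 0.1052 0.0868] (556.2, 104.7, 12.0) [0.0787 0.0874 0.0913]
w_post 0.095 143 [0.5571 0.1049 0.101 ] (556.2, 104.6, 6.8) [0.0969 0.101  0.1042]
```

View pics/postcrop.png

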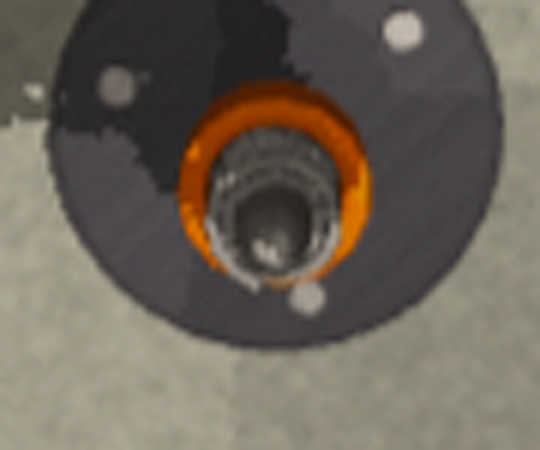

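```bash
python3 - <<'E'
from h import *
x,y=.5305,-.204; ang=np.arctan2(y,x)
A=down(ang); B=down(ang+np.pi/2)
command_gripper(.075,20)
r.reach([x,y,.09],A)
print(r.move_straight([x,y,.036],A,.08,max_force=8))
print("A",command_gripper(.03,20),r.read_state()["grip_width"])
command_gripper(.06); r.move_straight([x,y,.08],A,.15)
r.reach([x,y,.08],B)
print(r.move_straight([x,y,.036],B,.08,max_force=8))
command_gripper(.03,20);print("B",r.read_state()["grip_width"],r.read_state()["joint_positions"].round(3))
command_gripper(.075); tcp=r.read_state()["eef_pos"]
r.move_straight([x,y,.09],B,.15)
r.reach([x,y,.19],A); r.hold(.3)
st=r.read_state(); im,de=optics.get_image("wrist"); c=cam("wrist",st)
W=cloud(c,de); m=(np.hypot(W[...,0]-x,W[...,1]-y)<.03)&(W[...,2]>.034)&(W[...,2]<.044)
cx,cy,rr=circ(W[m]); e=(np.array([cx,cy])/1000-tcp[:2])
X=np.array([np.cos(ang),np.sin(ang)]);Y=np.array([X[1],-X[0]])
print("tcp",tcp,"meas",cx,cy,rr,"bias tool x,y mm",e@X*1000,e@Y*1000,st["time_s"])
E
```

```text
False
A False 0.0422190207124821
False
B 0.04217580082376639 [-0.502  0.645  1.631 -0.     0.863 -0.135]
tcp [ 0.53042102 -0.20397217  0.03582754] meas 531.6 -204.3 22.5 bias tool x,y mm 1.2180896706637572 -0.11717579481901809 12.2833
```

```bash
python3 - <<'E'
from h import *
x,y=.5305,-.204; B=down(np.arctan2(y,x)+np.pi/2)
r.reach([x,y,.09],B); r.move_straight([x,y,.036],B,.1,max_force=8)
command_gripper(.03,30)
r.move_straight([x,y,.17],B,.15)
px,py=.5550,.1044; P=down(np.arctan2(py,px)+np.pi/2)
r.reach([px,py,.17],P); r.hold(.2)
s=r.read_state(); print(s["joint_positions"].round(3),s["contact_force"].round(2),s["torque"].round(3),s["time_s"],s["grip_width"])
h1=r.move_straight([px,py,.128],P,.08,max_force=4)
h2=None if h1 else r.move_straight([px,py,.095],P,.02,max_force=4)
s=r.read_state();print(h1,h2,s["eef_pos"].round(4),s["contact_force"].round(2),s["torque"].round(3),s["time_s"])
a,_=optics.get_image("scene");b,_=optics.get_image("side")
cv2.imwrite("pics/on.png",np.hstack([cv2.resize(a[160:270,250:360],(400,400)),cv2.resize(b[120:220,180:280],(400,400))])[:,:,::-1])
E
```

```text
[ 0.048  0.473  1.511 -0.     1.158 -0.136] [ 1.18 -0.52 -0.32] [ 0.015  0.061 -0.014] 17.2667 0.04168481172085568
False True [0.5551 0.1043 0.1113] [-1.48 -0.62  5.52] [-0.069  0.027 -0.02 ] 18.8667
```

View pics/on.png

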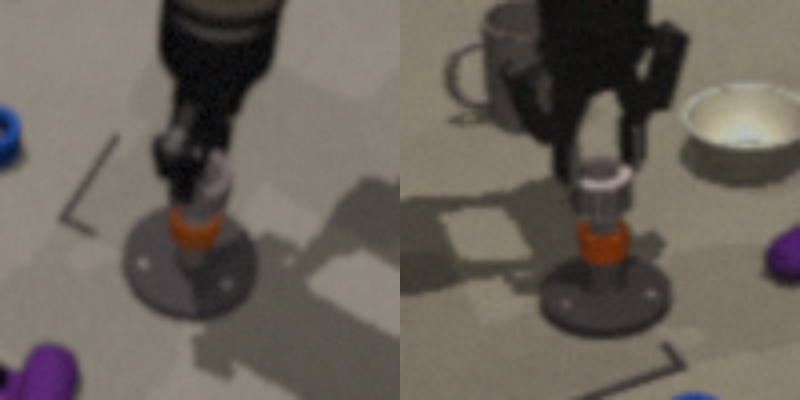

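Both crops show the ring upright over the stud just above the sleeve, with underside at about 84.5 mm. I regrip with the wrist wound back (anticlockwise) so there is room for a full turn, then start screwing in small steps and watch the forces.

```bash
cat > screw.py <<'E'
from h import *
PX,PY=.5550,.1044
def yaw(): 
    m=Ro.from_quat(r.read_state()["eef_rot"]).as_matrix(); return np.arctan2(m[1,0],m[0,0])
def ft(n=3):
    a=[]
    for _ in range(n): s=r.read_state();a.append(np.r_[s["contact_force"],s["torque"]]);r.hold(.02)
    return np.mean(a,0)
def turn(z0,deg,step,base,fz=7,tz=.1,x=PX,y=PY):
    """clockwise deg>0; stops on axial force or moment"""
    y0=yaw(); n=int(round(abs(deg)/step)); sg=np.sign(deg); out=[]
    for i in range(1,n+1):
        th=sg*i*step; z=z0-.021*th/360
        h=r.move_straight([x,y,z],down(y0-np.radians(th)),.012)
        f=ft(2)-base; out.append((th,f[2],f[5]))
        s=r.read_state();print(th,"z",s["eef_pos"][2].round(4),"F",f[:3].round(1),"tz",f[5].round(3),"t",s["time_s"])
        if abs(f[2])>fz or abs(f[5])>tz: print("STOP");return th
    return sg*n*step
E
python3 - <<'E'
from screw import *
command_gripper(.06); print("free",ft().round(3))
q=r.read_state()["joint_positions"]; q[5]=-3.0; r.movej(q)
y0=yaw(); z0=.1115
r.move_straight([PX,PY,z0],down(y0),.05); base=ft(); print(base.round(3))
np.save("base.npy",base)
command_gripper(.03,20); print("gripped",(ft()-base).round(3),r.read_state()["grip_width"],r.read_state()["time_s"])
turn(z0,45,15,base)
E
```

```text
free [-0.53  -0.214  0.061  0.019 -0.012 -0.009]
[-0.017 -0.005 -0.346  0.021 -0.011 -0.014]
gripped [-1.486 -0.149  2.338 -0.019  0.173 -0.008] 0.04186566738662629 22.4167
15 z 0.1108 F [ 0.2 -0.6  2.4] tz -0.002 t 22.8583
30 z 0.1099 F [ 0.3 -0.1  3.1] tz -0.011 t 23.3
45 z 0.1089 F [0.7 0.2 3.5] tz -0.022 t 23.7417
```

```bash
python3 - <<'E'
from screw import *
base=np.load("base.npy")
turn(.1115-.021*45/360+.0003,165,15,base)
E
```

```text
15 z 0.1082 F [ 0.3 -0.1  2.6] tz -0.019 t 24.1833
30 z 0.1074 F [-0.2  0.4  1.9] tz -0.014 t 24.625
45 z 0.1065 F [ 0.3 -0.1  1.6] tz -0.0 t 25.0667
60 z 0.1056 F [ 0.6 -0.1  0.7] tz -0.006 t 25.5083
75 z 0.1048 F [ 0.4 -0.3  1.3] tz -0.005 t 25.95
90 z 0.1039 F [-0.2  0.8  1.1] tz 0.003 t 26.3917
105 z 0.103 F [ 0.1 -0.   1.3] tz 0.002 t 26.8333
120 z 0.1022 F [-0.4 -0.3  1.1] tz 0.003 t 27.275
135 z 0.1013 F [ 0.1 -0.   1.1] tz -0.004 t 27.7167
150 z 0.1005 F [-0.4  0.2  1.3] tz 0.0 t 28.1583
165 z 0.0996 F [0.1 0.2 1.6] tz 0.007 t 28.6
```

```bash
python3 - <<'E'
from screw import *
base=np.load("base.npy")
turn(.0995,120,5,base,fz=5,tz=.05)
E
```

```text
5 z 0.0993 F [-0.1  0.1  2.1] tz 0.034 t 28.8833
10 z 0.0989 F [0.2 0.4 2.5] tz -0.001 t 29.1667
15 z 0.0986 F [-0.1  0.2  2.1] tz 0.038 t 29.45
20 z 0.0984 F [-0.2  0.2  2.2] tz -0.012 t 29.7333
25 z 0.0981 F [0.4 0.3 2.8] tz -0.027 t 30.0167
30 z 0.0978 F [-0.2  0.6  2.2] tz -0.035 t 30.3
35 z 0.0974 F [0.1 0.9 2.3] tz -0.024 t 30.5833
40 z 0.0971 F [-0.2  0.4  1.7] tz 0.002 t 30.8667
45 z 0.0969 F [-0.1  0.6  2.1] tz -0.002 t 31.15
50 z 0.0966 F [ 0.2 -0.2  2.5] tz -0.034 t 31.4333
55 z 0.0963 F [0.4 0.3 2.3] tz -0.045 t 31.7167
60 z 0.096 F [0.5 0.4 2.6] tz -0.028 t 32.0
65 z 0.0957 F [-0.2  0.4  1.8] tz 0.019 t 32.2833
70 z 0.0954 F [ 0.2 -0.5  2.6] tz -0.041 t 32.5667
75 z 0.0951 F [ 0.  -0.   2.2] tz 0.009 t 32.85
80 z 0.0949 F [-0.7  0.8  3.5] tz 0.01 t 33.1333
85 z 0.0948 F [-0.9  1.   4.2] tz 0.037 t 33.4167
90 z 0.0947 F [-0.6  0.7  6.2] tz 0.012 t 33.7
STOP
```

```bash
python3 - <<'E'
from screw import *
base=np.load("base.npy")
y0=yaw(); print(r.read_state()["joint_positions"][5])
for i in range(1,8):
    r.move_straight([PX,PY,.0943],down(y0-np.radians(4*i)),.012)
    f=ft(3)-base; s=r.read_state()
    print(4*i,s["eef_pos"][2].round(4),f[:3].round(1),f[5].round(3),s["time_s"])
    if f[2]>10 or abs(f[5])>.1: break
E
```

```text
2.224652458427996
4 0.0947 [-0.3 -0.1  5.9] 0.042 34.0
8 0.0947 [0.3 0.9 5.8] 0.017 34.3
12 0.0947 [-0.3  1.2  6.1] 0.006 34.6
16 0.0947 [-0.3  1.4  5.9] -0.012 34.9
20 0.0947 [0.1 0.8 6.2] 0.029 35.2
24 0.0947 [-0.5  0.5  6. ] 0.014 35.5
28 0.0947 [0.1 0.7 5.3] 0.0 35.8
```

```bash
python3 - <<'E'
from screw import *
base=np.load("base.npy")
y0=yaw()
for i in range(1,8):
    r.move_straight([PX,PY,.0943],down(y0-np.radians(2*i)),.012)
    f=ft(4)-base; s=r.read_state()
    print(2*i,s["eef_pos"][2].round(4),f[:3].round(1),f[5].round(3),s["time_s"],s["joint_positions"][5].round(3))
    if f[2]>9 or f[2]<3.5 or f[5]>.07: break
E
```

```text
2 0.0947 [0.1 1.2 5.4] 0.015 36.1167 2.742
4 0.0947 [-0.1  1.2  5.5] 0.03 36.4333 2.777
6 0.0947 [-0.3  1.8  5.4] 0.037 36.75 2.812
8 0.0947 [0.3 1.9 5.8] 0.064 37.0667 2.847
10 0.0947 [0.1 2.  5.5] 0.077 37.3833 2.882
```

Moment is now rising steadily: the ring is stiff against the sleeve with an axial load of about 6 N. Backing off a quarter turn and following the thread.

```bash
python3 - <<'E'
from screw import *
base=np.load("base.npy"); y0=yaw(); z0=.0947
r.move_straight([PX,PY,z0],down(y0+np.radians(6)),.012)
for th in range(18,91,12):
    r.move_straight([PX,PY,z0+.021*(th-5)/360],down(y0+np.radians(th)),.012)
    f=ft(2)-base; s=r.read_state(); print(th,s["eef_pos"][2].round(4),f[:3].round(1),f[5].round(3),s["time_s"])
    if abs(f[2])>10 or abs(f[5])>.2: print("STOP");raise SystemExit
s=r.read_state();print(s["eef_pos"])
E
```

```text
18 0.095 [-0.   0.   0.3] 0.036 38.0333
30 0.0959 [ 0.7 -1.  -0.7] -0.003 38.425
42 0.0967 [ 0.4 -0.4 -0.3] 0.015 38.8167
54 0.0974 [ 0.2 -0.3 -1.4] 0.024 39.2083
66 0.0982 [-0.6 -0.8 -1.7] 0.041 39.6
78 0.0989 [ 0.3 -0.8 -1.3] 0.024 39.9917
90 0.0996 [-0.5  0.3 -1.7] 0.022 40.3833
[0.55506761 0.10438115 0.09964809]
```

```bash
python3 - <<'E'
from screw import *
command_gripper(.07); r.hold(.2)
r.move_straight([PX,PY,.17],None,.12)
q=r.read_state()["joint_positions"]; q[5]=1.436; r.movej(q)
ang=np.arctan2(PY,PX); r.reach([PX-.02,PY,.25],down(ang)); r.hold(.3)
st=r.read_state(); im,de=optics.get_image("wrist"); c=cam("wrist",st); W=cloud(c,de)
m=(np.hypot(W[...,0]-PX,W[...,1]-PY)<.035)&(W[...,2]>.095)&(W[...,2]<.108); print(circ(W[m]),np.percentile(W[m][:,2],[5,50,95]).round(4),st["time_s"])
a,da=optics.get_image("scene");b,db=optics.get_image("side")
cv2.imwrite("pics/end.png",np.hstack([cv2.resize(im[120:220,200:300],(400,400)),cv2.resize(b[140:220,190:270],(400,400),interpolation=cv2.INTER_CUBIC)])[:,:,::-1])
# clearance from side & scene: rows of ring underside and sleeve top edge
for n,I in(("scene",a),("side",b)):
    C=cam(n); print(n,[ (z,proj(C,[PX,PY,z]).round(1)) for z in(.0455,.0677,.0726,.1026)])
    f=np.load("first.npz")["a" if n=="scene" else "b"]
    for J in(f,I):
        hsv=cv2.cvtColor(J,cv2.COLOR_RGB2HSV); p=proj(C,[PX,PY,.06]).astype(int)
        w=hsv[p[1]-25:p[1]+25,p[0]-14:p[0]+14]; o=(w[...,0]<15)&(w[...,1]>170)&(w[...,2]>60); v,u=np.nonzero(o);print(" sleeve px",o.sum(),v.min()+p[1]-25,v.max()+p[1]-25)
E
```

```text
(556.1, 104.2, 22.2) [0.0968 0.0986 0.1022] 42.675
scene [(0.0455, array([303.1, 222.2])), (0.0677, array([303.7, 217.1])), (0.0726, array([303.9, 216. ])), (0.1026, array([304.7, 208.8]))]
 sleeve px 65 217 227
 sleeve px 33 223 227
side [(0.0455, array([230.4, 182. ])), (0.0677, array([230.2, 175.7])), (0.0726, array([230.1, 174.3])), (0.1026, array([229.8, 165.5]))]
 sleeve px 78 176 185
 sleeve px 59 179 185
```

View pics/end.png

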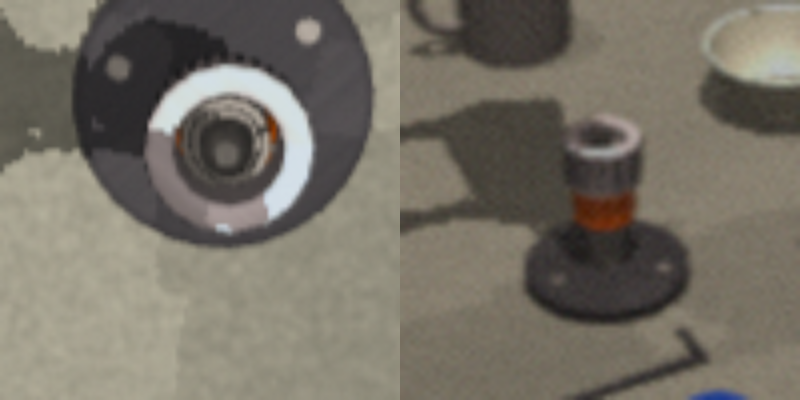

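```bash
python3 - <<'E'
from screw import *
st=r.read_state(); im,de=optics.get_image("wrist"); np.savez("w_end.npz",im=im,de=de,pos=st["eef_pos"],rot=st["eef_rot"])
for n,r0,r1 in(("w_end",.0155,.021),("w_post",.0135,.0178),("w_end",.025,.045),("w_post",.025,.045),("w_end",0,.002),("w_post",0,.002)):
    f=np.load(n+".npz"); W=cloud(cam("wrist",dict(eef_pos=f["pos"],eef_rot=f["rot"])),f["de"])
    d=np.hypot(W[...,0]-.5561,W[...,1]-.1045); m=(d>r0)&(d<r1)&(f["de"]>0)
    z=W[m][:,2]; hist=np.histogram(z,bins=np.arange(.0,.11,.001)); top=np.argsort(-hist[0])[:5]
    print(n,r0,[(round(hist[1][i],3),int(hist[0][i])) for i in sorted(top)], np.median(z).round(4))
    if n=="w_end" and r0==.0155:
        P=W[m]; P=P[P[:,2]>.094]; A=np.c_[P[:,:2]-[.5561,.1045],np.ones(len(P))]; print("plane",np.linalg.lstsq(A,P[:,2],rcond=None)[0].round(4))
E
```

```text
w_end 0.0155 [(np.float64(0.011), 50), (np.float64(0.012), 26), (np.float64(0.097), 116), (np.float64(0.098), 268), (np.float64(0.099), 182)] 0.3302
plane [-3.218  -0.5861  0.2876]
w_post 0.0135 [(np.float64(0.011), 46), (np.float64(0.012), 27), (np.float64(0.064), 34), (np.float64(0.065), 98), (np.float64(0.066), 100)] 0.317
w_end 0.025 [(np.float64(0.009), 24), (np.float64(0.01), 336), (np.float64(0.011), 878), (np.float64(0.012), 583), (np.float64(0.013), 100)] 0.2991
w_post 0.025 [(np.float64(0.009), 30), (np.float64(0.01), 369), (np.float64(0.011), 1078), (np.float64(0.012), 747), (np.float64(0.013), 132)] 0.3157
w_end 0 [(np.float64(0.0), 0), (np.float64(0.102), 2), (np.float64(0.103), 5), (np.float64(0.104), 3), (np.float64(0.105), 1)] 0.1039
w_post 0 [(np.float64(0.0), 0), (np.float64(0.004), 0), (np.float64(0.102), 1), (np.float64(0.103), 6), (np.float64(0.104), 4)] 0.1038
```

The depth check puts the ring's underside at about 68.6 mm and the sleeve top at about 66.1 mm. That is only about 2.5 mm of clearance: the ring settled through its thread play on release. I regrip, back off about 40° more, and check again.

```bash
python3 - <<'E'
from screw import *
ang=np.arctan2(PY,PX)
r.reach([PX,PY,.16],down(ang)); 
print(r.move_straight([PX,PY,.096],down(ang),.06,max_force=6)); base=ft()
command_gripper(.03,20); print((ft()-base).round(2)); y0=yaw()
for th in (10,20,30,40):
    r.move_straight([PX,PY,.096+.021*th/360],down(y0+np.radians(th)),.012)
    f=ft(2)-base; print(th,f[:3].round(1),f[5].round(3))
command_gripper(.07); r.hold(.2)
r.move_straight([PX,PY,.17],None,.12)
r.reach([PX-.02,PY,.25],down(ang)); r.hold(.3)
st=r.read_state(); im,de=optics.get_image("wrist"); W=cloud(cam("wrist",st),de)
d=np.hypot(W[...,0]-.5561,W[...,1]-.1045); m=(d>.0155)&(d<.021)&(W[...,2]>.09)&(W[...,2]<.11)
P=W[m]; print("ring top",np.median(P[:,2]),np.percentile(P[:,2],[10,90]),st["time_s"])
A=np.c_[P[:,:2]-[.5561,.1045],np.ones(len(P))]; print("plane",np.linalg.lstsq(A,P[:,2],rcond=None)[0].round(4))
m=(d<.03)&(W[...,2]>.09)&(W[...,2]<.11);print(circ(W[m]))
a,_=optics.get_image("scene");b,_=optics.get_image("side")
cv2.imwrite("pics/end2.png",np.hstack([cv2.resize(a,(400,300)),cv2.resize(b[140:215,180:280],(400,300),interpolation=cv2.INTER_CUBIC)])[:,:,::-1])
E
```

```text
False
[-0.62  1.39  3.07  0.21  0.1  -0.01]
10 [0.  0.2 3.3] 0.007
20 [-0.7 -0.7  4.6] 0.039
30 [ 0.4 -0.5  4.6] 0.014
40 [0.1 0.3 4.7] 0.022
ring top 0.10096790187560084 [0.10004785 0.10190483] 48.7917
plane [-0.0031  0.0054  0.101 ]
(555.9, 104.4, 22.4)
```

View pics/end2.png

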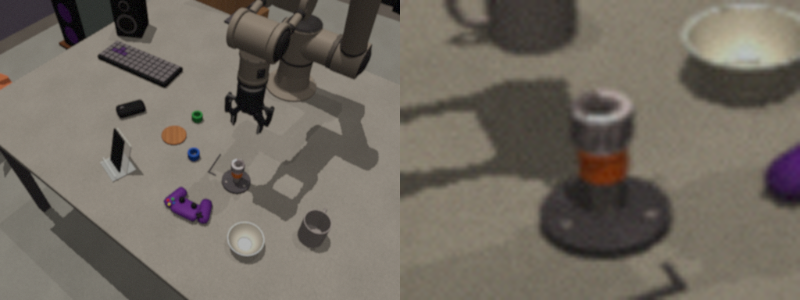

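```bash
python3 -c "
from workcell import r
r.finish_job(); print(r.read_state()['time_s'])"
```

```text
the job is handed in; nothing more can be done
the job is handed in; nothing more can be done
```

The ring is on the stud, screwed down until stiff and backed off, then released, with about 4.9 mm of clearance to the sleeve. The job was handed in at about 49 s on the robot's clock; no verdict was reported.

- **Screwing down:** The ring went onto the threads with a light touch of about 5 N. I regripped it with the wrist wound back and turned it clockwise until it stopped dropping. It then carried about 6 N of downward push and the moment rose to about 0.08 N·m. I took that as bearing on the sleeve; the contact force between ring and sleeve was not measured directly.
- **Check that failed:** After the first quarter turn back, depth images showed only about 2.5 mm of clearance. The ring had probably settled through its thread play when released. I regripped it and backed it off another 40°, so the total is more than a nominal quarter turn.
- **Last checks:**
  - The ring top is at 101.0 mm, which puts the underside at about 71.0 mm. The sleeve top was at about 66.1 mm.
  - The ring is level to within about 0.01 rad and about 1 mm or less from the stud's axis.
  - In the last picture the other things on the desk look to be where they were.
- **Not rechecked:** The sleeve height comes from the start image. The ring hides the sleeve top from above, so the clearance assumes the sleeve did not move.

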